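Wind, pack and latch the musical train case

ROBOT

A 6-joint arm with a two-finger parallel gripper is mounted at the origin on the work surface. World frame = base frame: x ahead of the robot, y to its left, z up, the work surface at z = 0. Lengths are in mm, angles in degrees, forces in N, time in s.
With the tool pointing down it reaches from about 250 to 775 mm from the base axis. Payload 4 kg.
Tool frame: the origin (TCP) lies at the very end of the fingers, on their centre line; the grasp point (between the pads) lies behind it (robot.grasp_offset is the z of the grasp point in the tool frame, in mm); z points along the fingers, y is the line along which they close (so a half turn about z gives the same grasp; the last joint's range is limited). The gripper opens to 85 mm and grips with 20 to 120 N. Pads are 22 mm wide; open, the fingers measure 114 mm over their backs; the gripper's body (76 mm by 85 mm) begins 54 mm behind the grasp point. The pads swing forward as they close: fully open they stand 13 mm farther back than shut.
Start: joints at [60.269, 4.996, 78.535, -0, 96.463, -5.907], TCP at [222.167, 503.149, 231.341] pointing down, gripper open.
Joint ranges: [-177.83, 177.83], [-43.37, 116.18], [15.69, 146.23], [-61.86, 241.86], [9.47, 152.12], [-147.06, 147.06]. Speed limits (degrees/s): [159.86, 159.86, 180, 180, 180, 180].

INTERFACE

Orientations are given as [roll, pitch, yaw] about the fixed x, y, z axes, in that order (R = Rz(yaw) Ry(pitch) Rx(roll)).
In Python, from cell import telemetry, imaging, job, robot gives the robot as it stands.
- The arm moves only by the tool send_rows, never from a script. Its argument "plan" is one flat list of numbers, 5 for each row, row after row: the shift along the tool's x, y, z in m, then the turn about the tool's z in degrees, then the gripper's target within -1 to 1 (fully open at 1, half-way at 0, shut at -1). A call has 1 to 10 rows; each row is the pose to reach, as a shift and turn from the pose commanded when the call began, along the tool's axes at that moment; what a row does not reach only later rows make up. A row lasts 1/12 s, in which the tool goes at most 41.7 mm and 7.16 degrees, less where a joint would pass 70% of its speed; a pose out of reach is approached as far as the arm can. A call with a gripper value outside its range is refused whole. The fingers move at their own pace and stop on an object; "squeeze" is the grip in N (left out, the last holds). Time passes only in rows, so rows that repeat a pose let the fingers close. It gives the time, the measured TCP pose, the force, the opening and the grip force at its end, in the units of the state.
- telemetry.read_state(): the state, without advancing time (a new reading comes with each control period).
- imaging.grab_frame(name): name is "side" or "top" or "wrist"; returns the picture (400x640x3 uint8, blue, green, red); there is no depth.
- imaging.calibration(name): a dict with "K" (3x3 intrinsics, pixels), "D" ([k1, k2, p1, p2, k3] as OpenCV has them; the pictures are not rectified), "rvec" (rotation vector, rad) and "tvec" (3), from world to camera coordinates, as OpenCV has them; the wrist camera has in their place "hand_eye" (4x4, takes a point from camera to tool coordinates, whose origin is the TCP and whose axes are the flange's). Camera axes: x right, y down, z forward; pixel columns grow to the right and rows downward; lengths in mm; the calibration is good to about 2 mm. A picture is of the moment at which its call begins: read the wrist's pose just before it. calibration takes no time and is no camera call.
- job.hand_in(): hands the job in; it is judged then, once.
The state is a dict: "clock": time; "joint_pos": joint angles; "qd": joint speeds; "joint_efforts": joint torques, N m; "ee_pos": TCP position; "eef_rot": TCP orientation; "ft_force": force on the tool from outside, world axes, zero at the start; "moment": the same for the moment, N m; "gripper_width": finger opening in mm; "gripper_force": force on a finger pad.
Only numpy, scipy, OpenCV 4.12 (cv2) and the standard library are available. Lean on these libraries where they do the work, as an engineer would, in place of code of your own. Each camera call takes 0.05 s, during which the arm holds its last target. There are 200 camera calls.

TASK

This musical toy-train case has been sold: wind its brass key clockwise as far as it goes, and stand every wooden wagon that is on the table upright on the case floor, lengthwise, one to a lane. Then shut the lid, swing the latch's loop over so that it drops behind the keeper on the lid, and press the lever over and down until the latch is snapped shut. Leave the bowl, the carton and the candle lamp where they are.

Things in the scene. Friction and masses are not known exactly. Their poses are not given: they have to be found in the camera images.
- case: Fixed wooden case, 108 mm (x) by 262 mm (y) outside. Origin: centre of its underside, z up. Lid hinged on its +x long side, latch outside its -x long side. Long walls (x = +-51, 6 thick) rise to z = 62 mm, end walls (y = +-128) only to 26 (the ends stay open above). Floor at z = 6. Four lanes along x; the bay at the -y end holds the clockwork, a black block 80 x 48 mm, top at z = 22, with the key at x = 0, y = -96.
- lane1 (a point): Centre of the floor of a lane, at case x = 0, y = -43, z = 6 mm; axes as the case's. Lane 96 mm long (x), 44 mm wide (y), between ribs 4 mm wide standing 12 mm above the floor. Takes one wagon, lengthwise, either way round.
- lane2 (a point): Centre of the floor of a lane, at case x = 0, y = 5, z = 6 mm; axes as the case's. Lane 96 mm long (x), 44 mm wide (y), between ribs 4 mm wide standing 12 mm above the floor. Takes one wagon, lengthwise, either way round.
- lane3 (a point): Centre of the floor of a lane, at case x = 0, y = 53, z = 6 mm; axes as the case's. Lane 96 mm long (x), 44 mm wide (y), between ribs 4 mm wide standing 12 mm above the floor. Takes one wagon, lengthwise, either way round.
- lane4 (a point): Centre of the floor of a lane, at case x = 0, y = 101, z = 6 mm; axes as the case's. Lane 96 mm long (x), 44 mm wide (y), between ribs 4 mm wide standing 12 mm above the floor. Takes one wagon, lengthwise, either way round.
- lid (a joint): Lid angle, rad: 0 shut, 1.57 upright, 2.7 wide open (leaning far back). Stiff hinge: the lid stays at any angle, and needs up to 3 N square to its edge to move, 6 N if pushed level from wide open. Starts at 2.45 to 2.7.
- lid_hinge (a point): On the hinge axis (parallel to the case's y), at case x = 54, y = 0, z = 62.5 mm; its axes turn with the lid and equal the case's when shut. Lid: a board 108 mm deep, 262 wide, 8 thick: here x = 0 to -108, z = 0 to 8 mm (z = 8 is its outer face, the top when shut).
- keeper (a point): Seat of the middle of the loop's bar when hooked; on the lid, at x = -89, y = 30, z = 17 mm in the lid_hinge frame, same axes. Keeper: steel hook on the lid's outer face; a 30 mm wide plate 5 mm thick (4 mm below this point), a post 6 thick and 24 wide on the -x side (its face 4 mm from this point, top 10.5 mm above it), and a lip reaching 5 mm over the bar towards +x.
- key (a joint): Turn of the key, rad: grows clockwise seen from above; starts at 0 to 1.4; 4.71 is the stop (fully wound). Resists with 0.05 to 0.085 N m (a spring behind a ratchet) and stays where it is let go. At 0 the wings lie along the case's x.
- key_grip (a point): Centre of the key's wings, on its vertical axis, 43.5 mm above the table. Wings 44 mm long (this point's x), 9 mm thick (y), 26 mm high (30.5 to 56.5 mm above the table). x and y turn with the key.
- lever (a joint): Latch lever angle, rad: 0 closed (level, pointing away from the lid along case -x), 1.57 upright, 2.0 open stop (tipped towards the lid); starts at 1.85 to 2.0. Stays where left (0.08 N m). With the loop hooked it takes up to 4 N at the tip to push it through the dead centre at about 0.3 rad; press on down: from about 0.15 its spring pulls it to 0.
- lever_pivot (a point): Pivot of the lever, at case x = -80, y = 30, z = 73 mm, axis parallel to the case's y. Frame turns with the lever, which extends from here along its own -x for 68 mm; 20 to 24 mm wide, 8 to 10 mm thick. Below it a wooden block, 46 (case x) x 60 (y) x 50 mm high, centred at case x = -77, y = 30.
- lever_tip (a point): On the lever's outer face (the top when closed, facing the lid when open) near its tip, 65 mm from the pivot.
- loop (a joint): Angle of the loop relative to the lever, rad: 0 latched; grows as it swings up and away from the lid. Starts near its stop, 3.85, leaning back from the lid about 30 degrees past upright. Loose hinge: pushed past upright towards the lid, it falls onto the lid by its own weight (100 g). Hooked with the lever open it reads about 1.5.
- loop_bar (a point): Middle of the loop's cross bar, steel, 8 mm thick, 40 mm long, parallel to the case's y, at the loop's free end, 61.5 mm from its hinge on the lever (which lies 20 mm above the pivot with the lever at 2.0). With the lever open and the lid shut, the bar lands 10 to 15 mm beyond the keeper point; closing the lever draws it under the lip. The loop is sprung and stretches some mm.
- loop_tab (a point): Middle of the finger tab on the loop, 20 mm beyond the bar: a steel fin 22 mm long, 10 mm thick (along the case's y), 18 mm high.
- wagon1: Loose toy wagon, plain wood, 76 long (x) x 32 wide (y) x 52 mm high, 90 g; wheels do not turn. Origin: centre of underside, z up. Chassis: lowest 20 mm. On it, centred, a block 44 long x 18 wide x 32 mm high (z 20 to 52 mm), the part to hold. May be absent (None). Trim: a chimney at one end and a small cab at the other.
- wagon2: Loose toy wagon, plain wood, 76 long (x) x 32 wide (y) x 52 mm high, 90 g; wheels do not turn. Origin: centre of underside, z up. Chassis: lowest 20 mm. On it, centred, a block 44 long x 18 wide x 32 mm high (z 20 to 52 mm), the part to hold. May be absent (None). Trim: a low flat strip at each end.
- wagon3: Loose toy wagon, plain wood, 76 long (x) x 32 wide (y) x 52 mm high, 90 g; wheels do not turn. Origin: centre of underside, z up. Chassis: lowest 20 mm. On it, centred, a block 44 long x 18 wide x 32 mm high (z 20 to 52 mm), the part to hold. May be absent (None). Trim: a round cross log at each end.
- wagon4: Loose toy wagon, plain wood, 76 long (x) x 32 wide (y) x 52 mm high, 90 g; wheels do not turn. Origin: centre of underside, z up. Chassis: lowest 20 mm. On it, centred, a block 44 long x 18 wide x 32 mm high (z 20 to 52 mm), the part to hold. May be absent (None). Trim: a ball at each end.
- bowl: Bystander: white bowl, 100 mm across, 50 mm high. Leave it alone.
- carton: Bystander: brown carton, 160 x 100 x 60 mm. Leave it alone.
- candle_lamp: Bystander: candle lamp on a 90 mm square dark wooden foot, 190 mm tall. Leave it alone.
There are look-alikes about, which are no part of the job. What is shaped like the wagon2 but orange or purple is not meant. What is shaped like the wagon1 but orange is not meant.

How it is judged:
By the outcome, as a careful person would: the job done as asked, in the order asked, and still so for the second after the job is handed in, with the robot touching nothing.
Of wagon1, wagon2, wagon3, wagon4 only 2 to 4 are there at a start; the rules pass over those that are not, and their reading is None.
At some moment in a run one of wagon1, wagon2, wagon3, wagon4 may be knocked a few centimetres aside while the robot is not near it.
Once in a run the grip may slacken for a moment while it holds something.
It also fails if it takes over 210 s, if anything falls off the work surface, if the arm or the gripper's body presses on something with over 40 N, if the wrist force passes 120 N, or if a joint passes its speed limit or range.

## Working session

There is one attempt and no reset: what is moved stays moved. The work goes in short steps, Python scripts to look and compute and a tool call to move; the robot and the scene stay as the last step left them, time stands still between calls to the robot, and variables do not carry over. Pictures are saved under pics/ and viewed, at most 14 in all, crops included, and the job is handed in when it is done.

Besides the shell and the picture viewer there is one more tool, called after "Emit:" as name(argument=value, ...) on one line, values as JSON. send_rows: Moves the arm, as the interface text tells. Its arguments: {"type":"object","properties":{"plan":{"type":"array","items":{"type":"number"}},"squeeze":{"type":"number"}},"required":["plan"]}

```bash
ls; mkdir -p pics
cat > h.py <<'E'
import numpy as np,cv2
from cell import telemetry,imaging,job,robot
from scipy.spatial.transform import Rotation as Ro
def st(): return telemetry.read_state()
def pose(s=None):
    s=s or st(); return Ro.from_euler('xyz',s['eef_rot'],degrees=True).as_matrix(),np.array(s['ee_pos'])
def cam(name):
    c=imaging.calibration(name);K=np.array(c['K'],float);D=np.array(c['D'],float)
    if 'rvec' in c:
        R=cv2.Rodrigues(np.array(c['rvec'],float))[0];t=np.array(c['tvec'],float).ravel()
    else:
        H=np.array(c['hand_eye'],float);Rt,p=pose()
        Rw=Rt@H[:3,:3];pw=Rt@H[:3,3]+p;R=Rw.T;t=-R@pw
    return K,D,R,t
def px2w(c,uv,z):
    K,D,R,t=c;n=cv2.undistortPoints(np.array([[uv]],float),K,D)[0,0]
    d=R.T@np.array([n[0],n[1],1]);o=-R.T@t
    return o+d*(z-o[2])/d[2]
def w2px(c,P):
    K,D,R,t=c;return cv2.projectPoints(np.array(P,float).reshape(-1,1,3),cv2.Rodrigues(R)[0],t,K,D)[0][:,0]
def tri(obs): # [(cam,uv)]
    A=np.zeros((3,3));b=np.zeros(3)
    for c,uv in obs:
        K,D,R,t=c;n=cv2.undistortPoints(np.array([[uv]],float),K,D)[0,0]
        d=R.T@np.array([n[0],n[1],1]);d/=np.linalg.norm(d);o=-R.T@t
        M=np.eye(3)-np.outer(d,d);A+=M;b+=M@o
    return np.linalg.solve(A,b)
E
python3 - <<'E'
from h import *
print(st(),robot.grasp_offset)
for n in ('top','side'):
    cv2.imwrite(f'pics/{n}0.png',imaging.grab_frame(n)); c=cam(n);print(n,-c[2].T@c[3],c[2][2])
print(imaging.calibration('wrist'))
E
```

```text
pics
{'clock': 0.0, 'joint_pos': array([ 6.02704928e+01,  5.04333260e+00,  7.86261254e+01, -4.20561165e-04,
        9.64656412e+01, -5.90777692e+00]), 'qd': array([-0.02669055,  0.16519603, -0.04671538, -0.00843618, -0.00881319,
       -0.03049287]), 'joint_efforts': array([-8.67217295e-04, -3.51857114e+01, -3.13277221e+01, -3.51601657e-04,
        1.06326170e-02, -3.93654730e-06]), 'ee_pos': array([221.89497389, 502.68797057, 230.08664908]), 'eef_rot': array([-1.79865575e+02, -1.34896402e-02,  1.56178207e+02]), 'ft_force': array([0.34799403, 1.31376287, 0.11779814]), 'moment': array([ 0.02961892, -0.00398865,  0.04544123]), 'gripper_force': 0.0, 'gripper_width': 85.19717910919425} -18.700000000000003
top [ 416.00286842   58.76483444 1248.2659387 ] [ 0.11250176 -0.0112078  -0.99358831]
side [ 417.20441284 -822.5808531   801.12241485] [ 0.08979208  0.76493267 -0.63782082]
{'K': array([[334.52204821,   0.        , 321.46660047],
       [  0.        , 334.52204821, 201.75272673],
       [  0.        ,   0.        ,   1.        ]]), 'D': array([-0.06621314,  0.        ,  0.        ,  0.        ,  0.        ]), 'hand_eye': array([[ 5.37873632e-04, -9.48041174e-01, -3.18147204e-01,
         8.10260383e+01],
       [ 9.99999562e-01,  2.66405577e-04,  8.96785946e-04,
         4.61670289e-01],
       [-7.65433811e-04, -3.18147547e-01,  9.48040902e-01,
        -1.42420317e+02],
       [ 0.00000000e+00,  0.00000000e+00,  0.00000000e+00,
         1.00000000e+00]])}
```

View pics/top0.png

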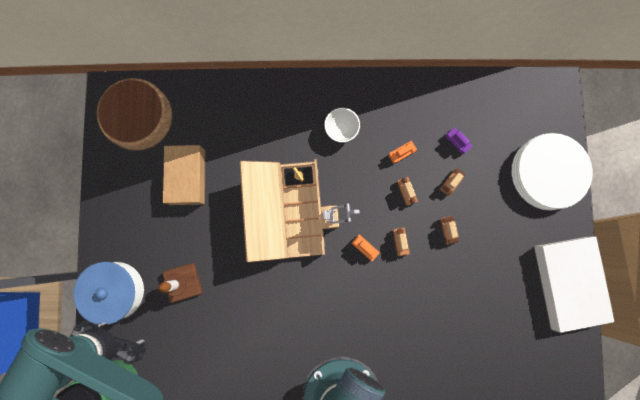

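View pics/side0.png

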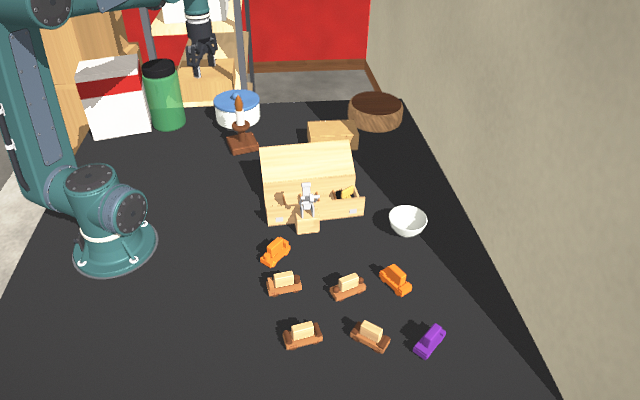

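The top view shows the case at (285,210) with its lid on the left and clockwork at the far end. Four wooden wagons are at (407,191), (452,181), (450,230) and (401,242), and the orange and purple ones are look-alikes. I'll enlarge both views next.

Run:
```python
from h import *
a=cv2.imread('pics/top0.png');cv2.imwrite('pics/t1.png',cv2.resize(a[130:275,235:335],None,fx=4,fy=4,interpolation=cv2.INTER_CUBIC))
cv2.imwrite('pics/t2.png',cv2.resize(a[130:270,320:480],None,fx=4,fy=4,interpolation=cv2.INTER_CUBIC))
```

```text
(no output)
```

View pics/t1.png

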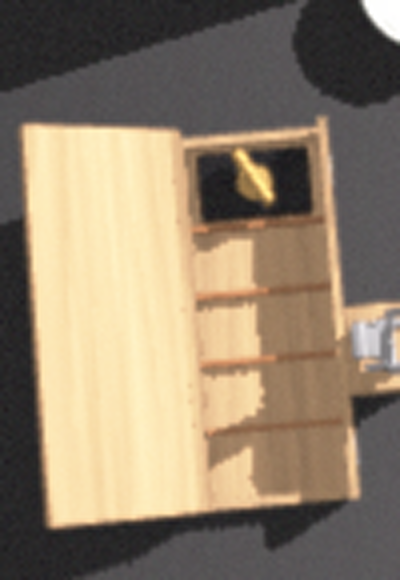

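View pics/t2.png

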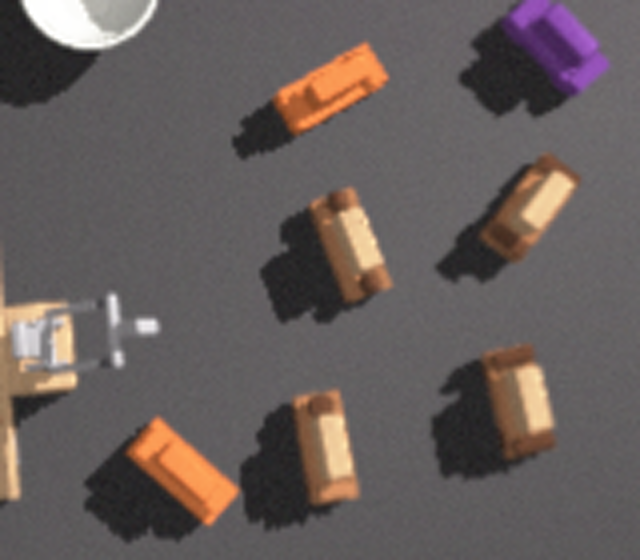

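The crops show the lane ribs, the key, the latch with its loop leaning back, and the wagon tops clearly. Next I fit the case pose and the wagon positions.

Run:
```python
from h import *
from scipy.optimize import least_squares
c=cam('top')
def t1(u,v): return (235+(u-1.5)/4,130+(v-1.5)/4)
def t2(u,v): return (320+(u-1.5)/4,130+(v-1.5)/4)
obs=[((-54,-131,62),t1(328,118)),((-54,131,62),t1(358,497)),((48,-67,18),t1(194,230)),((48,-19,18),t1(197,297)),((48,29,18),t1(203,363)),((48,77,18),t1(208,433)),
((-40,-67,18),t1(315,219)),((-40,-19,18),t1(322,289)),((-40,29,18),t1(328,355)),((-40,77,18),t1(336,425))]
def W(p,P):
    P=np.array(P,float);R=Ro.from_euler('z',p[2]).as_matrix();return P@R.T+[p[0],p[1],0]
f=lambda p:(w2px(c,W(p,[o[0] for o in obs]))-[o[1] for o in obs]).ravel()
s=least_squares(f,[450,100,1.6]);p=s.x
print('case',p[:2],np.degrees(p[2]));print(np.round(s.fun.reshape(-1,2),1).tolist())
g=lambda th:(w2px(c,W(p,[(54-108*np.cos(th[0]),y,62.5+108*np.sin(th[0])) for y in(-131,131)]))-[t1(22,124),t1(48,527)]).ravel()
s=least_squares(g,[2.55]);print('lid',s.x,s.fun)
a=px2w(c,t1(237,150),56.5);b=px2w(c,t1(270,203),56.5);R=Ro.from_euler('z',p[2]).as_matrix()
print('key',a,b,R.T@(a-[p[0],p[1],0]),R.T@(b-[p[0],p[1],0]))
np.save('case.npy',p)
# wagons: ends of block top axis
for n,e in dict(log=((341,209),(374,267)),strip_tr=((563,172),(530,225)),br=((517,365),(534,438)),chim=((324,417),(341,480))).items():
    a,b=[px2w(c,t2(*q),52) for q in e];d=b-a
    print(n,np.round((a+b)/2,1),np.linalg.norm(d),np.degrees(np.arctan2(d[1],d[0])))
```

```text
case [522.55418833 101.9926261 ] 93.83870753810244
[[0.2, -0.0], [0.6, 0.5], [-0.3, 0.0], [0.2, 0.0], [-0.0, 0.4], [-0.0, -0.0], [0.4, 0.3], [-0.0, -0.5], [-0.2, -0.1], [-0.8, -0.6]]
lid [2.62635725] [ 0.25437803  0.54356455  0.07117282 -0.15363997]
key [636.31689372 120.61276332  56.5       ] [598.91729282  98.16391601  56.5       ] [  10.9621797  -114.75405554   56.5       ] [ -8.93247538 -75.93545701  56.5       ]
log [ 571.1 -197.6   52. ] 46.153363172891716 -152.29719875417686
strip_tr [ 597.  -331.5   52. ] 44.87179266322513 145.74746683770184
br [ 456.  -309.8   52. ] 51.24527861234858 -169.33052026044228
chim [ 426.1 -175.    52. ] 44.294335329339965 -166.6826500445818
```

```bash
cat >> h.py <<'E'
def d(x,y,z,yaw=None,p=None):
    s=st();R,q=pose(s)
    v=R.T@(np.array([x,y,z])-(q if p is None else np.array(p)));y0=s['eef_rot'][2]
    t=None if yaw is None else (-(yaw-y0)+180)%360-180
    print('shift m',np.round(v/1000,4),'turn',t,'norm',np.linalg.norm(v).round(1))
    return v
p0=np.load('case.npy')
def C(x,y,z=0):
    R=Ro.from_euler('z',p0[2]).as_matrix();return R@np.array([x,y,z])+[p0[0],p0[1],0]
E
python3 - <<'E'
from h import *
print(C(0,-96));k=C(0,-96);d(k[0],k[1],170,211)
E
```

```text
[618.33880923 108.4196316    0.        ]
shift m [-0.5219 -0.2005  0.0605] turn -54.82086873339972 norm 562.4
```

Emit:
send_rows(plan=[-0.033,-0.013,0,-5.5,1,-0.066,-0.026,0,-11,1,-0.1,-0.04,0,-16.5,1,-0.135,-0.053,0,-22,1,-0.17,-0.066,0,-27,1,-0.205,-0.079,0,-33,1,-0.24,-0.092,0,-38,1,-0.275,-0.106,0,-43,1,-0.31,-0.119,0,-49,1,-0.345,-0.132,0,-54.8,1])

```text
clock: 0.93
ee_pos: [485.2, 241.4, 230.8]
eef_rot: [180.0, -0.0, -148.7]
ft_force: [-0.6, 0.7, -0.4]
gripper_width: 85.5
gripper_force: 0.0
```

Run:
```python
from h import *
s=st();print(s['clock'],s['ee_pos'],s['eef_rot'],s['joint_pos']);d(618,109,170,211)
```

```text
0.9333 [485.22347291 241.41260208 230.79477645] [ 1.79980639e+02 -4.28548114e-02 -1.48738501e+02] [ 2.04504009e+01  4.00862476e+00  7.96530401e+01  1.10472734e-02
  9.63840608e+01 -1.00809867e+02]
shift m [-0.0448 -0.1821  0.0607] turn 0.26149894032874954 norm 197.1
```

Emit:
send_rows(plan=[-0.009,-0.036,0.012,0,1,-0.018,-0.073,0.024,0,1,-0.027,-0.109,0.036,0,1,-0.036,-0.146,0.048,0,1,-0.0448,-0.1821,0.0607,0,1,-0.0448,-0.1821,0.0607,0,1])

```text
clock: 1.43
ee_pos: [618.4, 104.0, 165.0]
eef_rot: [-180.0, -0.4, -149.4]
ft_force: [-0.9, -0.2, -1.7]
gripper_width: 85.1
gripper_force: 0.0
```

Run:
```python
from h import *
s=st();c=cam('wrist');a=imaging.grab_frame('wrist')
print(s['ee_pos'],s['eef_rot']);k=(618,109,56.5);R=Ro.from_euler('z',30.9,degrees=True).as_matrix()
P=[k]+[R@np.array(q)+k for q in((22,0,0),(-22,0,0),(0,4.5,0),(0,-4.5,0))]+[C(-54,-131,62),C(-54,131,62),C(54,-131,62),C(48,-67,18),C(-48,-67,18)]
for q in w2px(c,P): print(q.round()); cv2.circle(a,tuple(int(v) for v in q),2,(0,0,255),-1) if abs(q[0])<2000 and abs(q[1])<2000 else 0
cv2.imwrite('pics/w1.png',a)
```

```text
[618.4019552  103.98816165 164.96812512] [-179.98590681   -0.40530945 -149.4076499 ]
[328. 201.]
[327. 227.]
[328. 174.]
[333. 201.]
[322. 201.]
[245. 212.]
[ 415. -144.]
[365. 267.]
[388. 183.]
[292. 135.]
```

View pics/w1.png

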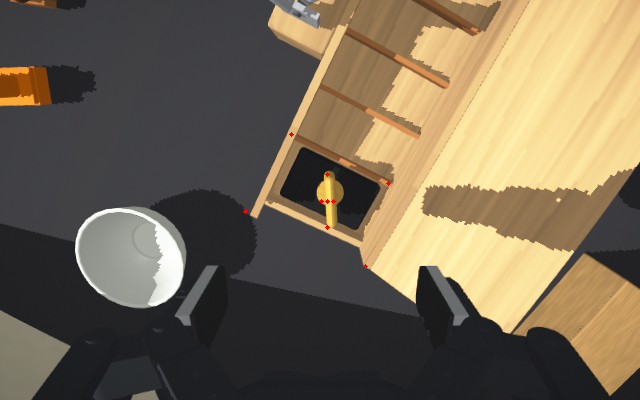

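The wrist view shows the key at (330,198), about 1 mm from the prediction and 4° more anticlockwise. The fully open fingers would hit the long walls, so I narrow them first and then go down.

Emit:
send_rows(plan=[0,0,0,-3,-0.2,0,0,0.02,-3,-0.2,0,0,0.04,-3,-0.2,0,0,0.06,-3,-0.2,0,0,0.08,-3,-0.2,0,0,0.1,-3,-0.2,0,0,0.12,-3,-0.2,0,0,0.131,-3,-0.2,0,0,0.141,-3,-0.2,0,0,0.141,-3,-0.2], squeeze=60)

```text
clock: 2.32
ee_pos: [614.9, 110.5, 27.5]
eef_rot: [179.9, -0.2, -146.0]
ft_force: [-0.3, 0.0, 0.4]
gripper_width: 34.1
gripper_force: 0.0
```

Emit:
send_rows(plan=[0,0,0,0,-1,0,0,0,0,-1,0,0,0,0,-1,0,0,0,0,-1,0,0,0,0,-1,0,0,0,0,-1,0,0,0,0,-1,0,0,0,0,-1])

```text
clock: 2.98
ee_pos: [616.9, 111.3, 31.3]
eef_rot: [179.9, 0.1, -146.0]
ft_force: [-3.4, 4.3, 5.0]
gripper_width: 8.1
gripper_force: 60.3
```

Run:
```python
from h import *
s=st();print(s)
```

```text
{'clock': 2.9833, 'joint_pos': array([   4.98223426,   21.09349267,   82.50565103,    0.12002337,
         76.31621265, -119.05212537]), 'qd': array([-0.06597446, -0.07635106,  0.02503509, -0.04359988, -0.04219177,
        0.11734619]), 'joint_efforts': array([-3.01255658e+00, -4.19444168e+01, -2.81384128e+01, -1.31507881e+00,
       -9.46512334e-01,  1.63844903e-02]), 'ee_pos': array([616.85019447, 111.2529241 ,  31.32192532]), 'eef_rot': array([ 1.79939109e+02,  1.30618367e-01, -1.45994017e+02]), 'ft_force': array([-3.36835134,  4.28584601,  5.03194461]), 'moment': array([ 0.66322813,  0.56196843, -0.00298829]), 'gripper_force': 60.32371938228607, 'gripper_width': 8.141366890231739}
```

Emit:
send_rows(plan=[0,0,0,6,-1,0,0,0,13,-1,0,0,0,20,-1,0,0,0,27,-1,0,0,0,34,-1,0,0,0,41,-1,0,0,0,48,-1,0,0,0,55,-1,0,0,0,62,-1,0,0,0,69,-1])

```text
clock: 3.82
ee_pos: [616.8, 112.2, 31.3]
eef_rot: [179.8, -0.1, 144.7]
ft_force: [-2.6, 7.5, 4.7]
gripper_width: 7.9
gripper_force: 60.3
```

Emit:
send_rows(plan=[0,0,0,6,-1,0,0,0,13,-1,0,0,0,20,-1,0,0,0,27,-1,0,0,0,34,-1,0,0,0,41,-1,0,0,0,48,-1,0,0,0,55,-1,0,0,0,62,-1,0,0,0,69,-1])

```text
clock: 4.65
ee_pos: [617.7, 112.7, 31.4]
eef_rot: [179.9, -0.3, 75.7]
ft_force: [-0.1, 6.9, 2.4]
gripper_width: 7.7
gripper_force: 60.1
```

Emit:
send_rows(plan=[0,0,0,6,-1,0,0,0,13,-1,0,0,0,20,-1,0,0,0,27,-1,0,0,0,34,-1,0,0,0,41,-1,0,0,0,48,-1,0,0,0,54,-1,0,0,0,58,-1,0,0,0,60,-1])

```text
clock: 5.48
ee_pos: [618.4, 112.1, 31.4]
eef_rot: [-179.9, -0.3, 15.8]
ft_force: [1.0, 5.3, 1.3]
gripper_width: 8.0
gripper_force: 59.9
```

Run:
```python
from h import *
s=st();print(s['eef_rot'],s['moment'],s['ft_force'],s['joint_pos'],s['gripper_width'],s['gripper_force'])
```

```text
[-179.86225023   -0.33356075   15.84796182] [1.01686079 0.03645586 0.10864447] [1.04496389 5.32931569 1.26343159] [ 5.0051723  21.13384377 82.445851    0.20399574 76.11869645 79.10838982] 7.958394295610203 59.921666979789734
```

Emit:
send_rows(plan=[0,0,0,4,-1,0,0,0,8,-1,0,0,0,12,-1,0,0,0,15,-1,0,0,0,18,-1,0,0,0,18,-1])

```text
clock: 5.98
ee_pos: [618.5, 111.9, 31.5]
eef_rot: [-179.9, -0.3, -1.7]
ft_force: [0.7, 5.4, 2.2]
gripper_width: 8.2
gripper_force: 99.7
```

Run:
```python
from h import *
s=st();print(s['eef_rot'],s['moment'],s['ft_force'],s['joint_pos'][5],s['gripper_width'],s['gripper_force'])
```

```text
[-179.87241602   -0.30938176   -1.71271812] [ 0.83016598 -0.09820443  2.08212784] [0.74988942 5.35034773 2.15091088] 96.72988691298139 8.213906389432044 99.6548816934228
```

The moment is 2.1 N m, so the key is on its stop. I release it and lift.

Emit:
send_rows(plan=[0,0,0,-5,-1,0,0,0,-5,-0.2,0,0,0,-5,-0.2,0,0,0,-5,-0.2,0,0,0,-5,-0.2,0,0,-0.04,-5,-0.2,0,0,-0.08,-5,-0.2,0,0,-0.12,-5,-0.2,0,0,-0.15,-5,-0.2,0,0,-0.15,-5,-0.2])

```text
clock: 6.82
ee_pos: [620.6, 109.8, 189.7]
eef_rot: [-180.0, -1.0, 2.9]
ft_force: [0.7, 1.1, 1.3]
gripper_width: 34.5
gripper_force: 0.0
```

```bash
cat >> h.py <<'E'
def wag(guess,name='wrist',save=None,z=52,rad=60,img=None,thr=(150,)):
    c=cam(name);a=imaging.grab_frame(name) if img is None else img
    b,g,r=[a[...,i].astype(int) for i in range(3)]
    m=((r>150)&(g>120)&(r-b>25)&(r-b<130)&(b>60)).astype(np.uint8)
    m=cv2.morphologyEx(m,cv2.MORPH_OPEN,np.ones((2,2) if name=='top' else (3,3),np.uint8))
    n,l,S,ce=cv2.connectedComponentsWithStats(m);out=[]
    for i in range(1,n):
        if S[i,4]<30: continue
        w=px2w(c,ce[i],z)
        if np.hypot(*(w[:2]-guess[:2]))>rad: continue
        ys,xs=np.where(l==i);P=np.array([px2w(c,(x,y),z)[:2] for x,y in zip(xs,ys)])
        R=cv2.minAreaRect(P.astype(np.float32));bx=cv2.boxPoints(R)
        e=[bx[1]-bx[0],bx[2]-bx[1]];e=max(e,key=np.linalg.norm)
        out.append((np.round(R[0],1),np.round(sorted(R[1]),1),round(np.degrees(np.arctan2(e[1],e[0]))%180,1),int(S[i,4])))
    if save: cv2.imwrite(save,a)
    return out
E
python3 - <<'E'
from h import *
print(st()['ee_pos'])
a=imaging.grab_frame('top');cv2.imwrite('pics/top2.png',a)
for n,g in dict(log=(571,-198),tr=(597,-331),br=(456,-310),chim=(426,-175)).items(): print(n,wag(g,'top',img=a))
P=[C(0,-96,56.5)];print(w2px(cam('top'),P))
d(571,-198,190,28)
E
```

```text
[620.63255172 109.8044268  189.74783193]
log [(array([ 566.6, -203.2]), array([19.9, 72. ]), np.float32(19.7), 142)]
tr [(array([ 589.4, -332.3]), array([21.6, 54. ]), np.float32(140.9), 132)]
br [(array([ 455.6, -318.4]), array([19.8, 45.6]), np.float32(10.0), 119)]
chim [(array([ 424.9, -180.2]), array([22.8, 71.8]), np.float32(4.8), 174)]
[[298.34062463 173.47514835]]
shift m [-0.0638  0.3048 -0.0049] turn -25.10029088767982 norm 311.5
```

Emit:
send_rows(plan=[-0.007,0.036,0,-3,0.2,-0.015,0.073,0,-6,0.2,-0.022,0.11,0,-9,0.2,-0.03,0.146,0,-12,0.2,-0.038,0.183,0,-15,0.2,-0.046,0.22,0,-18,0.2,-0.053,0.256,0,-21,0.2,-0.061,0.29,0,-25,0.2,-0.0638,0.3048,0,-25,0.2,-0.0638,0.3048,0,-25,0.2])

```text
clock: 7.7
ee_pos: [567.1, -201.4, 177.6]
eef_rot: [-179.9, 0.2, 27.6]
ft_force: [-0.6, 1.4, 0.2]
gripper_width: 51.7
gripper_force: 0.0
```

Run:
```python
from h import *
imaging.grab_frame('top');imaging.grab_frame('top')
s=st();print(s['ee_pos'],s['eef_rot'],s['qd'].round(1))
print(wag((571,-198),save='pics/w2.png'))
```

```text
[ 568.11079175 -197.69209258  178.17559032] [-1.79848369e+02  4.67086937e-02  2.78399528e+01] [ 2.  -0.5 -0.1  0.1  0.1 -0.3]
[(array([ 573.6, -196.6]), array([18.2, 49.4]), np.float32(20.1), 1205)]
```

View pics/w2.png

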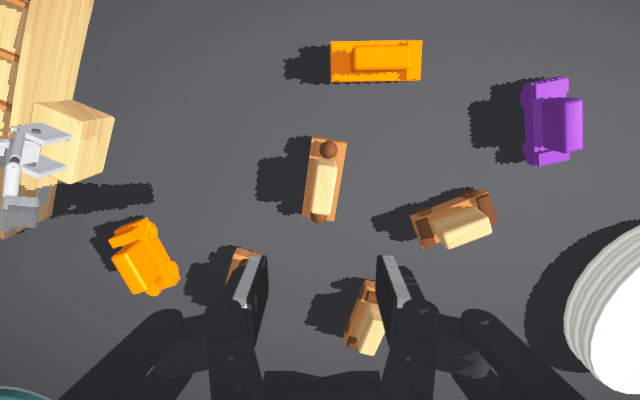

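The wrist view shows the target wagon's block top spanning (323,163) to (319,214), in agreement with the segmentation.

Run:
```python
from h import *
d(572.5,-197,24.5,22)
```

```text
shift m [0.0035 0.0024 0.154 ] turn 5.943971085267435 norm 154.1
```

Emit:
send_rows(plan=[0.003,0.002,0.03,4,0.2,0.0035,0.0024,0.06,6,0.2,0.0035,0.0024,0.09,6,0.2,0.0035,0.0024,0.12,6,0.2,0.0035,0.0024,0.14,6,0.2,0.0035,0.0024,0.154,6,0.2,0.0035,0.0024,0.154,6,0.2,0.0035,0.0024,0.154,6,-1,0.0035,0.0024,0.154,6,-1,0.0035,0.0024,0.154,6,-1])

```text
clock: 8.68
ee_pos: [574.4, -198.1, 27.7]
eef_rot: [179.9, -0.2, 22.0]
ft_force: [-0.0, -0.6, -0.3]
gripper_width: 16.8
gripper_force: 61.2
```

Emit:
send_rows(plan=[0,0,0,0,-1,0,0,0,0,-1,0,0,0,0,-1,0,0,0,0,-1,0,0,0,0,-1])

```text
clock: 9.1
ee_pos: [574.2, -198.3, 27.4]
eef_rot: [179.9, -0.2, 22.0]
ft_force: [1.2, 1.3, 6.2]
gripper_width: 16.6
gripper_force: 62.1
```

Run:
```python
from h import *
s=st();print(s['ee_pos'],s['eef_rot'],s['gripper_width'],s['gripper_force'],s['ft_force'])
l=C(4,-43);print(l);d(l[0],l[1],240,93.8)
```

```text
[ 574.2427029  -198.31006538   27.43421295] [ 1.79898251e+02 -1.74451540e-01  2.19739905e+01] 16.57276929329435 62.09005951881409 [1.24478522 1.3232041  6.19939439]
[565.18992454 108.86241485   0.        ]
shift m [ 0.1072 -0.2879 -0.2128] turn -71.8260094716257 norm 373.7
```

Emit:
send_rows(plan=[0,0,-0.04,0,-1,0,0,-0.08,0,-1,0,0,-0.12,0,-1,0,0,-0.16,0,-1,0,0,-0.2,0,-1,0.008,-0.02,-0.21,-5,-1,0.02,-0.055,-0.2128,-12,-1,0.032,-0.09,-0.2128,-19,-1,0.046,-0.125,-0.2128,-26,-1,0.06,-0.16,-0.2128,-33,-1])

```text
clock: 9.93
ee_pos: [567.9, -26.4, 237.9]
eef_rot: [-180.0, 0.0, 55.2]
ft_force: [0.3, -0.3, -0.5]
gripper_width: 17.0
gripper_force: 61.1
```

Run:
```python
from h import *
s=st();print(s['ee_pos'],s['eef_rot'],s['gripper_width'],s['gripper_force'],s['ft_force'])
l=C(4,-43);print(l);d(l[0],l[1],240,93.8)
```

```text
[567.9455168  -26.43616071 237.89950006] [-1.79963767e+02  4.97960493e-02  5.52380266e+01] 16.984110532029344 61.129363775253296 [ 0.26998652 -0.32704065 -0.51371619]
[565.18992454 108.86241485   0.        ]
shift m [ 0.1096 -0.0794 -0.0021] turn -38.56197344048991 norm 135.3
```

Emit:
send_rows(plan=[0.028,-0.02,0,-7,-1,0.055,-0.04,0,-14,-1,0.082,-0.06,0,-21,-1,0.1,-0.073,0,-28,-1,0.1096,-0.0794,0,-35,-1,0.1096,-0.0794,0,-38.5,-1,0.1096,-0.0794,0,-38.5,-1,0.1096,-0.0794,0,-38.5,-1])

```text
clock: 10.6
ee_pos: [566.3, 107.7, 237.7]
eef_rot: [-179.9, 0.0, 93.4]
ft_force: [-0.4, -0.5, -0.2]
gripper_width: 16.9
gripper_force: 61.1
```

Run:
```python
from h import *
s=st();print(s['ee_pos'],s['eef_rot'],s['gripper_width'],s['gripper_force'],s['qd'].round(1))
l=C(4,-43);d(l[0],l[1],35,93.8)
```

```text
[566.25598039 107.6844659  237.69138847] [-1.79920768e+02  3.27779063e-02  9.33712069e+01] 16.862558896059564 61.13615155220032 [-0.8 -0.1 -0.2  0.1 -0.   0.1]
shift m [ 0.0014 -0.0007  0.2027] turn -0.4287930691133397 norm 202.7
```

Emit:
send_rows(plan=[0.001,0,0.035,0,-1,0.001,0,0.07,0,-1,0.001,0,0.105,0,-1,0.001,0,0.14,0,-1,0.001,0,0.165,0,-1,0.001,0,0.185,0,-1,0.001,0,0.195,0,-1,0.001,0,0.2025,0,-1,0.001,0,0.2025,0,-1,0.001,0,0.2025,0,-1])

```text
clock: 11.43
ee_pos: [567.5, 108.7, 37.1]
eef_rot: [179.9, -0.0, 93.4]
ft_force: [0.2, 0.2, 0.3]
gripper_width: 17.3
gripper_force: 61.2
```

Run:
```python
from h import *
s=st();print(s['ee_pos'],s['eef_rot'],s['gripper_width'],s['gripper_force'],s['ft_force'])
```

```text
[567.4524102  108.70644401  37.11783694] [ 1.79882745e+02 -4.72847571e-03  9.34218007e+01] 17.305110731827202 61.16212606430054 [0.22227605 0.22235362 0.29969984]
```

Emit:
send_rows(plan=[0,0,0.002,0,-1,0,0,0.0035,0,-1,0,0,0.0035,0,-1,0,0,0.0035,0,-0.35,0,0,0.0035,0,-0.35,0,0,0.0035,0,-0.35,0,0,-0.035,0,-0.35,0,0,-0.075,0,-0.35,0,0,-0.115,0,-0.35,0,0,-0.155,0,-0.35])

```text
clock: 12.27
ee_pos: [566.0, 109.0, 192.6]
eef_rot: [-180.0, -0.0, 93.5]
ft_force: [1.3, -0.2, 0.5]
gripper_width: 28.1
gripper_force: 0.0
```

Run:
```python
from h import *
s=st();print(s['ee_pos'],s['eef_rot'],s['gripper_width']);c=cam('wrist')
a=imaging.grab_frame('wrist')
for q in w2px(c,[C(4+i*22,-43+j*9,58) for i in(-1,1) for j in (-1,1)]): cv2.circle(a,tuple(int(v) for v in q),1,(0,0,255),-1)
cv2.imwrite('pics/w3.png',a)
d(595,-331,200,146)
```

```text
[566.03864527 108.95168015 192.55957858] [-1.79973583e+02 -3.97055650e-03  9.34799631e+01] 28.13652415869459
shift m [-0.4411 -0.0023  0.0033] turn -52.51571667410478 norm 441.1
```

View pics/w3.png

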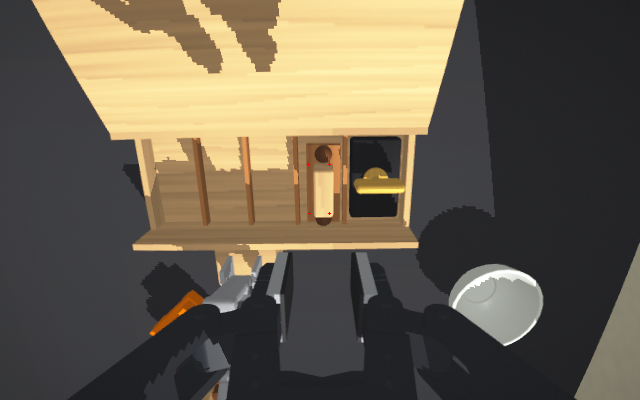

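The first wagon sits in lane 1 at (323,190), and the key's wings lie along the case's y, so it is fully wound.

Emit:
send_rows(plan=[-0.04,0,0,-5,-0.3,-0.08,0,0,-10,0.2,-0.12,0,0,-15,0.2,-0.16,0,0,-20,0.2,-0.2,0,0,-25,0.2,-0.24,0,0,-31,0.2,-0.28,0,0,-37,0.2,-0.32,0,0,-42,0.2,-0.36,0,0,-47,0.2,-0.4,-0.002,0,-52.5,0.2])

```text
clock: 13.15
ee_pos: [588.7, -292.3, 190.7]
eef_rot: [180.0, 0.0, 146.2]
ft_force: [0.5, 0.1, 0.6]
gripper_width: 51.2
gripper_force: 0.0
```

Run:
```python
from h import *
s=st();print(s['ee_pos'],s['eef_rot']);d(595,-331,190,146)
```

```text
[ 588.73230143 -292.32016799  190.65685498] [1.79981993e+02 1.31632919e-02 1.46240303e+02]
shift m [-0.0267 -0.0287  0.0007] turn 0.24030272336355551 norm 39.2
```

Emit:
send_rows(plan=[-0.0267,-0.0287,0,0,0.2,-0.0267,-0.0287,0,0,0.2,-0.0267,-0.0287,0,0,0.2,-0.0267,-0.0287,0,0,0.2])

```text
clock: 13.48
ee_pos: [594.7, -329.0, 190.3]
eef_rot: [180.0, -0.1, 145.9]
ft_force: [0.5, 1.1, 0.6]
gripper_width: 51.5
gripper_force: 0.0
```

Run:
```python
from h import *
s=st();print(s['ee_pos'],s['eef_rot'],s['qd'].round(1))
r=wag((597,-331),save='pics/w4.png');print(r)
# closer: restrict to bright block
if r: q=r[0];d(q[0][0],q[0][1],28,q[2])
```

```text
[ 594.71771462 -328.95058811  190.27608446] [ 1.79957575e+02 -6.77923793e-02  1.45946825e+02] [ 1.7 -1.4  0.6 -0.1  0.1 -0.1]
[(array([ 595.5, -329.9]), array([17.2, 41.7]), np.float32(140.9), 887)]
shift m [-0.0015 -0.0012  0.1628] turn 5.117897530980912 norm 162.8
```

Emit:
send_rows(plan=[-0.001,-0.001,0.03,3,0.2,-0.0015,-0.001,0.065,5,0.2,-0.0015,-0.001,0.1,5,0.2,-0.0015,-0.001,0.13,5,0.2,-0.0015,-0.001,0.15,5,0.2,-0.0015,-0.001,0.163,5,0.2,-0.0015,-0.001,0.163,5,0.2,-0.0015,-0.001,0.163,5,-1,-0.0015,-0.001,0.163,5,-1,-0.0015,-0.001,0.163,5,-1])

```text
clock: 14.37
ee_pos: [597.2, -331.6, 31.2]
eef_rot: [180.0, 0.3, 141.0]
ft_force: [-1.7, 2.0, 1.4]
gripper_width: 16.5
gripper_force: 60.2
```

Emit:
send_rows(plan=[0,0,0,0,-1,0,0,0,0,-1,0,0,0,0,-1,0,0,0,0,-1])

```text
clock: 14.7
ee_pos: [597.2, -331.8, 31.2]
eef_rot: [179.9, 0.3, 141.0]
ft_force: [0.9, 0.6, 5.6]
gripper_width: 16.5
gripper_force: 60.8
```

Run:
```python
from h import *
s=st();print(s['ee_pos'],s['eef_rot'],s['gripper_width'],s['gripper_force'],s['ft_force'])
l=C(4,5);print(l);d(l[0],l[1],240,93.8)
```

```text
[ 597.15142628 -331.75881401   31.19463439] [179.93779689   0.30636009 140.97082963] 16.538146980811657 60.75204849243164 [0.86868018 0.61826635 5.60964859]
[517.2976141 105.6489121   0.       ]
shift m [ 0.3364  0.2897 -0.2103] turn 47.170829632126754 norm 491.2
```

Emit:
send_rows(plan=[0,0,-0.04,0,-1,0,0,-0.08,0,-1,0,0,-0.12,0,-1,0,0,-0.16,0,-1,0.02,0.017,-0.19,3,-1,0.047,0.04,-0.21,8,-1,0.078,0.067,-0.211,13,-1,0.109,0.094,-0.211,18,-1,0.14,0.12,-0.211,23,-1,0.17,0.147,-0.211,28,-1])

```text
clock: 15.53
ee_pos: [555.1, -108.0, 239.3]
eef_rot: [180.0, 0.0, 112.7]
ft_force: [0.4, -0.2, -0.7]
gripper_width: 16.9
gripper_force: 59.7
```

Run:
```python
from h import *
s=st();print(s['ee_pos'],s['eef_rot'],s['gripper_width'],s['gripper_force'])
l=C(4,5);d(l[0],l[1],240,93.8)
```

```text
[ 555.09562768 -108.01655068  239.28842862] [1.79964338e+02 1.46965924e-02 1.12687216e+02] 16.89034394255948 59.73081350326538
shift m [ 0.2117  0.0475 -0.0007] turn 18.88721641012586 norm 217.0
```

Emit:
send_rows(plan=[0.035,0.008,0,5,-1,0.07,0.016,0,10,-1,0.105,0.024,0,15,-1,0.14,0.032,0,18.9,-1,0.175,0.04,0,18.9,-1,0.2,0.045,0,18.9,-1,0.2117,0.0475,0,18.9,-1,0.2117,0.0475,0,18.9,-1,0.2117,0.0475,0,18.9,-1,0.2117,0.0475,0,18.9,-1])

```text
clock: 16.37
ee_pos: [517.4, 102.5, 238.8]
eef_rot: [180.0, 0.1, 94.0]
ft_force: [0.7, -0.3, -1.2]
gripper_width: 16.9
gripper_force: 59.7
```

Run:
```python
from h import *
s=st();print(s['ee_pos'],s['eef_rot'],s['gripper_width'],s['gripper_force'],s['qd'].round(1))
l=C(4,5);d(l[0],l[1],37.5,93.8)
```

```text
[517.40919927 102.51662346 238.8404118 ] [1.79998881e+02 5.60783039e-02 9.39940209e+01] 16.91157878472264 59.74505424499512 [-0.8  0.2 -0.   0.2  0.   0.2]
shift m [3.300e-03 1.000e-04 2.013e-01] turn 0.19402086435354704 norm 201.4
```

Emit:
send_rows(plan=[0.003,0,0.035,0,-1,0.003,0,0.07,0,-1,0.003,0,0.105,0,-1,0.003,0,0.14,0,-1,0.003,0,0.165,0,-1,0.003,0,0.185,0,-1,0.003,0,0.195,0,-1,0.003,0,0.2025,0,-1,0.003,0,0.2035,0,-1,0.003,0,0.2035,0,-1])

```text
clock: 17.2
ee_pos: [518.4, 105.8, 37.2]
eef_rot: [179.8, 0.0, 94.0]
ft_force: [-0.8, -0.5, 0.6]
gripper_width: 16.6
gripper_force: 59.9
```

Run:
```python
from h import *
s=st();print(s['ee_pos'],s['eef_rot'],s['gripper_width'],s['gripper_force'],s['ft_force'])
```

```text
[518.36001399 105.77862574  37.23370723] [1.79840376e+02 2.46853097e-02 9.39876549e+01] 16.604643356850787 59.90836322307587 [-0.75027308 -0.49754081  0.61632034]
```

Emit:
send_rows(plan=[0,0,0,0,-0.35,0,0,0,0,-0.35,0,0,0,0,-0.35,0,0,-0.035,0,-0.35,0,0,-0.075,0,-0.35,0,0,-0.115,0,-0.35,0,0,-0.155,0,-0.35,0,0,-0.19,0,-0.35,0,0,-0.19,0,-0.35])

```text
clock: 17.95
ee_pos: [520.8, 107.2, 235.7]
eef_rot: [179.0, -0.0, 94.1]
ft_force: [1.5, 0.3, 0.8]
gripper_width: 28.0
gripper_force: 0.0
```

Run:
```python
from h import *
s=st();print(s['ee_pos'],s['eef_rot'],s['gripper_width'])
imaging.grab_frame('wrist');cv2.imwrite('pics/w5.png',imaging.grab_frame('wrist'))
d(455,-312,200,11)
```

```text
[520.80283282 107.23328795 235.66857973] [ 1.78972557e+02 -2.91108027e-02  9.40836584e+01] 27.959657306153574
shift m [-0.4134 -0.0929  0.0275] turn 83.07516839516012 norm 424.6
```

Emit:
send_rows(plan=[-0.038,-0.008,0,7,-0.3,-0.076,-0.017,0,14,0.2,-0.114,-0.025,0,21,0.2,-0.152,-0.034,0,28,0.2,-0.19,-0.043,0,35,0.2,-0.228,-0.051,0.005,42,0.2,-0.266,-0.06,0.01,49,0.2,-0.304,-0.068,0.015,56,0.2,-0.342,-0.077,0.02,63,0.2,-0.38,-0.085,0.0275,70,0.2])

```text
clock: 18.88
ee_pos: [457.7, -279.6, 195.6]
eef_rot: [-179.8, 0.1, 23.7]
ft_force: [0.4, 0.2, 0.1]
gripper_width: 51.2
gripper_force: 0.0
```

Run:
```python
from h import *
s=st();print(s['ee_pos'],s['eef_rot']);d(455,-312,190,11)
```

```text
[ 457.69773143 -279.59046783  195.62676529] [-1.79840717e+02  7.80572441e-02  2.37175774e+01]
shift m [-0.0155  0.0286  0.0056] turn 12.717577393296125 norm 33.0
```

Emit:
send_rows(plan=[-0.0155,0.0286,0.0056,7,0.2,-0.0155,0.0286,0.0056,12.7,0.2,-0.0155,0.0286,0.0056,12.7,0.2,-0.0155,0.0286,0.0056,12.7,0.2,-0.0155,0.0286,0.0056,12.7,0.2])

```text
clock: 19.3
ee_pos: [456.5, -309.7, 191.3]
eef_rot: [-179.9, 0.0, 11.6]
ft_force: [-0.5, -0.3, 0.3]
gripper_width: 51.3
gripper_force: 0.0
```

Run:
```python
from h import *
s=st();print(s['ee_pos'],s['eef_rot'],s['qd'].round(1))
r=wag((456,-312),save='pics/w6.png');print(r)
if r: q=r[0];d(q[0][0],q[0][1],27.5,q[2])
```

```text
[ 456.48766716 -309.6590798   191.27784771] [-1.79897794e+02  4.92426381e-02  1.15519209e+01] [ 0.7 -0.9 -0.6 -0.1  0.   0.5]
[(array([ 462.4, -316. ]), array([21.4, 48. ]), np.float32(11.4), 1213)]
shift m [0.0043 0.0076 0.1643] turn 0.15863745621265934 norm 164.5
```

Emit:
send_rows(plan=[0.002,0.0087,0.03,0,0.2,0.002,0.0087,0.065,0,0.2,0.002,0.0087,0.1,0,0.2,0.002,0.0087,0.13,0,0.2,0.002,0.0087,0.15,0,0.2,0.002,0.0087,0.164,0,0.2,0.002,0.0087,0.164,0,0.2,0.002,0.0087,0.164,0,-1,0.002,0.0087,0.164,0,-1,0.002,0.0087,0.164,0,-1])

```text
clock: 20.18
ee_pos: [461.7, -319.4, 30.7]
eef_rot: [179.8, -0.2, 11.4]
ft_force: [-1.4, 1.7, 1.7]
gripper_width: 16.8
gripper_force: 62.4
```

Emit:
send_rows(plan=[0,0,0,0,-1,0,0,0,0,-1,0,0,0,0,-1,0,0,0,0,-1])

```text
clock: 20.52
ee_pos: [461.7, -319.7, 30.6]
eef_rot: [179.8, -0.2, 11.4]
ft_force: [0.7, 0.7, 6.2]
gripper_width: 16.8
gripper_force: 62.9
```

Run:
```python
from h import *
s=st();print(s['ee_pos'],s['eef_rot'],s['gripper_width'],s['gripper_force'],s['ft_force'])
l=C(4,53);print(l);d(l[0],l[1],240,93.8)
```

```text
[ 461.69121223 -319.68560622   30.59348352] [ 1.79826880e+02 -1.77636549e-01  1.13871343e+01] 16.814388000864607 62.87511706352234 [0.65673037 0.66769457 6.23605305]
[469.40530365 102.43540936   0.        ]
shift m [ 0.0916 -0.4117 -0.2104] turn -82.41286565259522 norm 471.3
```

Emit:
send_rows(plan=[0,0,-0.04,0,-1,0,0,-0.08,0,-1,0,0,-0.12,0,-1,0,0,-0.16,0,-1,0.005,-0.022,-0.19,-6,-1,0.012,-0.055,-0.21,-13,-1,0.021,-0.095,-0.212,-20,-1,0.03,-0.134,-0.212,-27,-1,0.039,-0.173,-0.212,-34,-1,0.048,-0.212,-0.212,-41,-1])

```text
clock: 21.35
ee_pos: [465.0, -99.9, 240.5]
eef_rot: [180.0, -0.0, 52.7]
ft_force: [0.5, -0.4, -0.2]
gripper_width: 16.8
gripper_force: 61.9
```

Run:
```python
from h import *
s=st();print(s['ee_pos'],s['eef_rot'],s['gripper_width'],s['gripper_force'])
l=C(4,53);d(l[0],l[1],240,93.8)
```

```text
[465.01638929 -99.93907215 240.50085823] [ 1.79967079e+02 -1.79075271e-02  5.26702096e+01] 16.75418709610236 61.91452145576477
shift m [ 0.1636 -0.1192  0.0005] turn -41.12979043704135 norm 202.4
```

Emit:
send_rows(plan=[0.03,-0.022,0,-7,-1,0.06,-0.044,0,-14,-1,0.09,-0.065,0,-21,-1,0.12,-0.087,0,-28,-1,0.145,-0.105,0,-35,-1,0.157,-0.114,0,-40.5,-1,0.163,-0.1185,0,-40.5,-1,0.163,-0.1185,0,-40.5,-1,0.163,-0.1185,0,-40.5,-1,0.163,-0.1185,0,-40.5,-1])

```text
clock: 22.18
ee_pos: [471.2, 98.8, 240.2]
eef_rot: [-180.0, 0.0, 92.7]
ft_force: [0.5, -0.3, -0.8]
gripper_width: 16.6
gripper_force: 61.9
```

Run:
```python
from h import *
s=st();print(s['ee_pos'],s['eef_rot'],s['gripper_width'],s['gripper_force'],s['qd'].round(1))
l=C(4,53);d(l[0],l[1],37,93.8)
```

```text
[471.2437111   98.75652553 240.2076671 ] [-1.79989390e+02  3.79014210e-02  9.27070814e+01] 16.629188006806103 61.91378116607666 [-0.6 -0.1 -0.   0.1 -0.1 -0.2]
shift m [ 0.0039 -0.0016  0.2032] turn -1.092918558559063 norm 203.2
```

Emit:
send_rows(plan=[0.003,-0.001,0.035,-1,-1,0.0035,-0.0015,0.07,-1,-1,0.0035,-0.0015,0.105,-1,-1,0.0035,-0.0015,0.14,-1,-1,0.0035,-0.0015,0.165,-1,-1,0.0035,-0.0015,0.185,-1,-1,0.0035,-0.0015,0.195,-1,-1,0.0035,-0.0015,0.2025,-1,-1,0.0035,-0.0015,0.205,-1,-1,0.0035,-0.0015,0.205,-1,-1])

```text
clock: 23.02
ee_pos: [470.8, 102.7, 36.9]
eef_rot: [179.9, 0.0, 93.8]
ft_force: [-0.1, 0.5, 0.2]
gripper_width: 16.8
gripper_force: 61.9
```

Run:
```python
from h import *
s=st();print(s['ee_pos'],s['eef_rot'],s['gripper_width'],s['gripper_force'],s['ft_force'])
```

```text
[470.7551313  102.68182345  36.85374631] [1.79863082e+02 1.02968379e-02 9.37810933e+01] 16.81124173577461 61.911360025405884 [-0.06397855  0.5227515   0.18388635]
```

Emit:
send_rows(plan=[0,0,0,0,-0.35,0,0,0,0,-0.35,0,0,0,0,-0.35,0,0,-0.035,0,-0.35,0,0,-0.075,0,-0.35,0,0,-0.115,0,-0.35,0,0,-0.155,0,-0.35,0,0,-0.19,0,-0.35,0,0,-0.19,0,-0.35])

```text
clock: 23.77
ee_pos: [473.5, 103.8, 235.3]
eef_rot: [179.0, -0.0, 93.9]
ft_force: [1.0, 0.6, 1.4]
gripper_width: 27.8
gripper_force: 0.0
```

Run:
```python
from h import *
s=st();print(s['ee_pos'],s['eef_rot'],s['gripper_width'])
a=imaging.grab_frame('top');cv2.imwrite('pics/top3.png',a);print(wag((426,-175),'top',img=a))
d(426,-175,190,13)
```

```text
[473.46284958 103.8038148  235.29697975] [ 1.78974620e+02 -3.59597680e-02  9.38791207e+01] 27.81482790838058
[(array([ 421.4, -180.1]), array([21.6, 62. ]), np.float32(4.5), 159)]
shift m [-0.2749 -0.0654  0.0404] turn 80.87544468449954 norm 285.5
```

Emit:
send_rows(plan=[-0.028,-0.006,0,7,-0.3,-0.056,-0.013,0,14,0.2,-0.084,-0.02,0,21,0.2,-0.112,-0.026,0,28,0.2,-0.14,-0.033,0,35,0.2,-0.168,-0.04,0.005,42,0.2,-0.196,-0.046,0.01,49,0.2,-0.224,-0.053,0.02,56,0.2,-0.252,-0.06,0.03,63,0.2,-0.2749,-0.0654,0.036,70,0.2])

```text
clock: 24.65
ee_pos: [421.3, -176.6, 186.8]
eef_rot: [-179.9, 0.1, 23.5]
ft_force: [0.5, 0.5, -0.1]
gripper_width: 51.2
gripper_force: 0.0
```

Emit:
send_rows(plan=[0,0,0,6,0.2,0,0,0,11,0.2,0,0,0,11,0.2,0,0,0,11,0.2,0,0,0,11,0.2])

```text
clock: 25.07
ee_pos: [422.7, -175.0, 188.7]
eef_rot: [-180.0, 0.0, 13.0]
ft_force: [-0.3, 0.3, 0.2]
gripper_width: 51.1
gripper_force: 0.0
```

Run:
```python
from h import *
s=st();print(s['ee_pos'],s['eef_rot'],s['qd'].round(1))
r=wag((426,-175),save='pics/w7.png');print(r)
if r: q=r[0];d(q[0][0],q[0][1],27.5,q[2])
```

```text
[ 422.65498821 -174.98509341  188.68061817] [-1.79957786e+02  3.77981063e-02  1.30075467e+01] [ 0.2 -0.2 -0.3  0.   0.   0.4]
[(array([ 430.1, -174.4]), array([18.8, 48. ]), np.float32(11.8), 1123)]
shift m [0.0073 0.0012 0.1614] turn 1.1985900676413621 norm 161.6
```

View pics/w7.png

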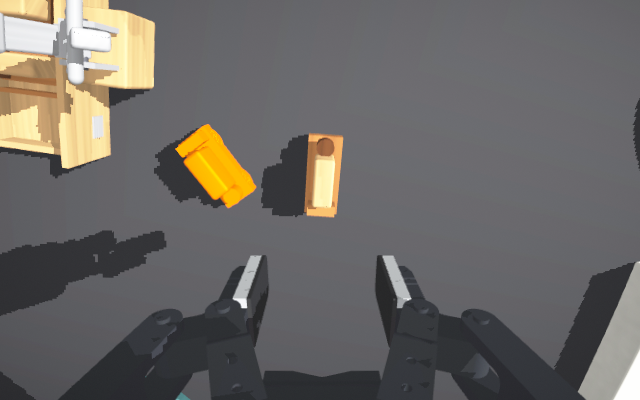

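The last wagon is clean at (323,178), with the decoy well clear of the fingers.

Emit:
send_rows(plan=[0.0055,0.001,0.03,1,0.2,0.0055,0.001,0.065,1,0.2,0.0055,0.001,0.1,1,0.2,0.0055,0.001,0.13,1,0.2,0.0055,0.001,0.15,1,0.2,0.0055,0.001,0.1615,1,0.2,0.0055,0.001,0.1615,1,0.2,0.0055,0.001,0.1615,1,-1,0.0055,0.001,0.1615,1,-1,0.0055,0.001,0.1615,1,-1])

```text
clock: 25.95
ee_pos: [429.6, -175.6, 29.5]
eef_rot: [179.9, -0.1, 11.9]
ft_force: [-0.1, -0.7, 1.1]
gripper_width: 16.5
gripper_force: 62.4
```

Emit:
send_rows(plan=[0,0,0,0,-1,0,0,0,0,-1,0,0,0,0,-1,0,0,0,0,-1])

```text
clock: 26.28
ee_pos: [429.7, -175.6, 29.4]
eef_rot: [179.9, -0.2, 11.9]
ft_force: [-0.2, 0.0, 6.5]
gripper_width: 16.9
gripper_force: 63.0
```

Run:
```python
from h import *
s=st();print(s['ee_pos'],s['eef_rot'],s['gripper_width'],s['gripper_force'],s['ft_force'])
l=C(2,101);print(l);d(l[0],l[1],240,93.8)
```

```text
[ 429.65676921 -175.60947378   29.4444922 ] [ 1.79891128e+02 -1.58388743e-01  1.18808929e+01] 16.85020853229513 62.95286536216736 [-0.21876453  0.01964389  6.52445849]
[421.64688915  97.22639367   0.        ]
shift m [ 0.0489 -0.2682 -0.2109] turn -81.9191071409297 norm 344.7
```

Emit:
send_rows(plan=[0,0,-0.04,0,-1,0,0,-0.08,-3,-1,0,0,-0.12,-9,-1,0,0,-0.16,-16,-1,0.003,-0.022,-0.19,-23,-1,0.009,-0.05,-0.21,-30,-1,0.015,-0.085,-0.212,-37,-1,0.022,-0.12,-0.212,-44,-1,0.029,-0.16,-0.212,-51,-1,0.036,-0.2,-0.212,-58,-1])

```text
clock: 27.12
ee_pos: [421.9, 29.4, 239.7]
eef_rot: [180.0, 0.0, 70.1]
ft_force: [-0.1, 0.0, -1.2]
gripper_width: 16.9
gripper_force: 62.0
```

Run:
```python
from h import *
s=st();print(s['ee_pos'],s['eef_rot'],s['gripper_width'],s['gripper_force'])
l=C(2,101);d(l[0],l[1],240,93.8)
```

```text
[421.89844766  29.3687176  239.72394636] [1.79985879e+02 1.29617612e-03 7.01410337e+01] 16.850045411043762 61.99138283729553
shift m [ 0.0637 -0.0233 -0.0003] turn -23.658966334424292 norm 67.9
```

Emit:
send_rows(plan=[0.025,-0.01,0,-7,-1,0.045,-0.017,0,-14,-1,0.06,-0.022,0,-21,-1,0.0637,-0.0233,0,-23.5,-1,0.0637,-0.0233,0,-23.5,-1,0.0637,-0.0233,0,-23.5,-1])

```text
clock: 27.62
ee_pos: [422.2, 95.9, 239.3]
eef_rot: [-179.9, 0.0, 93.3]
ft_force: [-1.0, -0.3, -0.7]
gripper_width: 16.3
gripper_force: 62.0
```

Run:
```python
from h import *
s=st();print(s['ee_pos'],s['eef_rot'],s['gripper_width'],s['gripper_force'],s['qd'].round(1))
l=C(2,101);d(l[0],l[1],35.8,93.8)
```

```text
[422.23155014  95.8783092  239.34686739] [-1.79945086e+02  2.42494694e-02  9.33384669e+01] 16.282020532247717 61.99333190917969 [-1.1 -0.2  0.  -0.1  0.1  0. ]
shift m [ 0.0015 -0.0003  0.2035] turn -0.46153312215369624 norm 203.6
```

Emit:
send_rows(plan=[0.001,0,0.035,0,-1,0.001,0,0.07,0,-1,0.001,0,0.105,0,-1,0.001,0,0.14,0,-1,0.001,0,0.165,0,-1,0.001,0,0.185,0,-1,0.001,0,0.195,0,-1,0.001,0,0.203,0,-1,0.001,0,0.2055,0,-1,0.001,0,0.2055,0,-1])

```text
clock: 28.45
ee_pos: [423.6, 96.5, 35.7]
eef_rot: [179.9, 0.0, 93.3]
ft_force: [0.0, -0.1, -0.8]
gripper_width: 17.0
gripper_force: 62.0
```

Emit:
send_rows(plan=[0,0,0,0,-1,0,0,0,0,-0.35,0,0,0,0,-0.35,0,0,0,0,-0.35,0,0,-0.035,0,-0.35,0,0,-0.075,0,-0.35,0,0,-0.115,0,-0.35,0,0,-0.155,0,-0.35,0,0,-0.19,0,-0.35,0,0,-0.19,0,-0.35])

```text
clock: 29.28
ee_pos: [426.4, 97.3, 233.6]
eef_rot: [179.0, -0.0, 93.4]
ft_force: [0.8, 0.5, 0.6]
gripper_width: 27.4
gripper_force: 0.0
```

Run:
```python
from h import *
s=st();print(s['ee_pos'],s['eef_rot'],s['gripper_width'])
a=imaging.grab_frame('wrist');b=imaging.grab_frame('side')
b=cv2.resize(b[120:250,230:430],(600,390))
cv2.imwrite('pics/m1.png',np.vstack([cv2.resize(a[:,100:],(540,400))[:210],cv2.resize(b,(540,351))]))
```

```text
[426.35003861  97.29574155 233.59495585] [ 1.79025016e+02 -3.71512449e-02  9.33796734e+01] 27.403152389499205
```

View pics/m1.png

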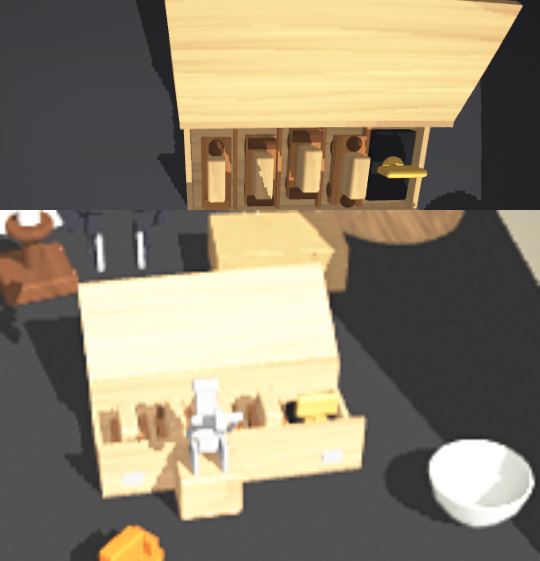

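All four wagons stand in their lanes. To close the lid I work out an arc for the shut fingers to push its edge over, at case y = -50.

Run:
```python
from h import *
s=st();q=C(185,-50,0);print(q,np.hypot(*q[:2]));d(q[0],q[1],232,93.84)
print('carton edge',px2w(cam('top'),(205,148),60),px2w(cam('top'),(205,203),60))
T=np.radians(np.arange(150,-1,-7.5));o=[]
for t in T:
    if t>np.pi/2: x,z=54-108*np.cos(t)+8*np.sin(t)+11,62.5+108*np.sin(t)+8*np.cos(t)-15
    else: x,z=54-93*np.cos(t)+8*np.sin(t)+11,62.5+93*np.sin(t)+8*np.cos(t)
    o.append((round(x,1),round(z,1)))
print(o)
```

```text
[560.05663654 289.92497132   0.        ] 630.650398495066
shift m [ 0.1845  0.1476 -0.0046] turn -0.4614144862657952 norm 236.4
carton edge [693.26838971 367.02775762  60.        ] [539.66410618 364.57527824  60.        ]
[(np.float64(162.5), np.float64(94.6)), (np.float64(155.6), np.float64(106.9)), (np.float64(147.0), np.float64(118.2)), (np.float64(137.1), np.float64(128.3)), (np.float64(125.9), np.float64(137.0)), (np.float64(113.7), np.float64(144.2)), (np.float64(100.7), np.float64(149.7)), (np.float64(87.0), np.float64(153.5)), (np.float64(73.0), np.float64(155.5)), (np.float64(60.8), np.float64(155.7)), (np.float64(48.7), np.float64(154.4)), (np.float64(36.8), np.float64(151.5)), (np.float64(25.4), np.float64(147.0)), (np.float64(14.7), np.float64(141.2)), (np.float64(4.9), np.float64(133.9)), (np.float64(-3.9), np.float64(125.5)), (np.float64(-11.5), np.float64(115.9)), (np.float64(-17.9), np.float64(105.5)), (np.float64(-22.8), np.float64(94.3)), (np.float64(-26.2), np.float64(82.6)), (np.float64(-28.0), np.float64(70.5))]
```

Emit:
send_rows(plan=[0.03,0.024,0,-0.4,-1,0.06,0.048,0,-0.4,-1,0.092,0.074,0,-0.4,-1,0.123,0.098,0,-0.4,-1,0.154,0.123,0,-0.4,-1,0.175,0.14,0,-0.4,-1,0.1845,0.1476,0,-0.4,-1,0.1845,0.1476,0,-0.4,-1,0.1845,0.1476,0,-0.4,-1], squeeze=60)

```text
clock: 30.13
ee_pos: [558.1, 289.7, 221.3]
eef_rot: [-179.7, 0.1, 93.8]
ft_force: [-0.3, 0.1, 0.1]
gripper_width: 0.3
gripper_force: 0.0
```

Run:
```python
from h import *
s=st();print(s['ee_pos'],s['eef_rot'],s['gripper_width'],s['ft_force']);q=C(180,-50,0);d(q[0],q[1],94.6,93.84)
```

```text
[558.14910087 289.65088621 221.34040624] [-1.79722573e+02  1.12601273e-01  9.38189061e+01] 0.34971470064229315 [-0.32910573  0.05423746  0.14211776]
shift m [-0.0046  0.0025  0.1267] turn -0.021093936485414133 norm 126.8
```

Emit:
send_rows(plan=[0,0.002,0.03,0,-1,0,0.002,0.065,0,-1,-0.002,0.002,0.095,0,-1,-0.0045,0.002,0.117,0,-1,-0.0045,0.002,0.1267,0,-1,-0.0045,0.002,0.1267,0,-1,-0.0045,0.002,0.1267,0,-1])

```text
clock: 30.72
ee_pos: [561.1, 284.8, 98.1]
eef_rot: [-180.0, -0.0, 93.7]
ft_force: [0.2, 0.8, 1.4]
gripper_width: -0.1
gripper_force: 0.0
```

Run:
```python
from h import *
s=st();print(s['ee_pos'],s['eef_rot'],s['ft_force']);R=Ro.from_euler('z',p0[2]).as_matrix();print(R.T@(s['ee_pos']-[p0[0],p0[1],0]))
```

```text
[561.07044476 284.80377724  98.08897487] [-1.79998352e+02 -1.81520362e-03  9.37356202e+01] [0.2406578  0.76823768 1.37339487]
[179.82242308 -50.66868015  98.08897487]
```

Emit:
send_rows(plan=[-0.0175,0,0.001,0,-1,-0.0244,0,-0.011,0,-1,-0.033,0,-0.022,0,-1,-0.043,0,-0.032,0,-1,-0.054,0,-0.041,0,-1,-0.066,0,-0.048,0,-1,-0.079,0,-0.054,0,-1,-0.093,0,-0.0575,0,-1,-0.107,0,-0.0595,0,-1,-0.119,0,-0.06,0,-1])

```text
clock: 31.55
ee_pos: [569.7, 164.7, 158.3]
eef_rot: [179.9, 0.0, 93.7]
ft_force: [1.9, 1.8, 0.5]
gripper_width: 0.1
gripper_force: 1.1
```

Run:
```python
from h import *
s=st();print(s['ee_pos'],s['eef_rot'],s['ft_force']);R=Ro.from_euler('z',p0[2]).as_matrix();print(R.T@(s['ee_pos']-[p0[0],p0[1],0]))
```

```text
[569.65969612 164.73206409 158.32381087] [1.79913757e+02 1.31692724e-02 9.37238762e+01] [1.87191907 1.75254908 0.5294525 ]
[ 59.44506172 -51.20010332 158.32381087]
```

Emit:
send_rows(plan=[-0.012,0,0.0026,0,-1,-0.024,0,0.0055,0,-1,-0.035,0,0.01,0,-1,-0.046,0,0.016,0,-1,-0.0555,0,0.023,0,-1,-0.064,0,0.0315,0,-1,-0.072,0,0.041,0,-1,-0.078,0,0.0515,0,-1,-0.083,0,0.063,0,-1,-0.0865,0,0.0745,0,-1])

```text
clock: 32.38
ee_pos: [574.5, 79.5, 81.5]
eef_rot: [-180.0, 0.0, 93.8]
ft_force: [0.8, -0.1, 0.8]
gripper_width: 0.4
gripper_force: 0.6
```

Emit:
send_rows(plan=[-0.001,0,0.006,0,-1,-0.002,0,0.01,0,-1,-0.002,0,0.013,0,-1,-0.002,0,0.0135,0,-1])

```text
clock: 32.72
ee_pos: [574.1, 78.4, 70.5]
eef_rot: [-179.9, 0.0, 93.8]
ft_force: [-5.4, -1.1, 8.7]
gripper_width: -0.1
gripper_force: 4.1
```

Run:
```python
from h import *
s=st();print(s['ee_pos'],s['eef_rot'],s['ft_force']);R=Ro.from_euler('z',p0[2]).as_matrix();print(R.T@(s['ee_pos']-[p0[0],p0[1],0]))
```

```text
[574.1143247   78.38126073  70.47154104] [-1.79884337e+02  2.17178489e-02  9.38074724e+01] [-5.38136851 -1.08509497  8.66397568]
[-27.01023917 -49.86372646  70.47154104]
```

The lid reads 70.5 mm at the top, so it is shut. I check the expected loop geometry against the first top picture.

Run:
```python
from h import *
c=cam('top');R=Ro.from_euler('z',p0[2]).as_matrix()
for n,u,v,z in(('bar',115,330,146),('tab',147,326,163)):
    w=px2w(c,(320+(u-1.5)/4,130+(v-1.5)/4),z);print(n,R.T@(w-[p0[0],p0[1],0]))
q=C(-165,30);d(q[0],q[1],152,93.84)
print([st()[k] for k in('ee_pos','clock')])
```

```text
bar [-121.37449791   28.47557375  146.        ]
tab [-140.19332785   28.86399994  163.        ]
shift m [-0.1381 -0.08   -0.0813] turn -0.03252761131682291 norm 179.1
[array([574.1143247 ,  78.38126073,  70.47154104]), 32.7167]
```

Emit:
send_rows(plan=[0,0,-0.04,0,-1,0,0,-0.08,0,-1,0,0,-0.12,0,-1,0,0,-0.16,0,-1,-0.03,-0.015,-0.17,0,-1,-0.065,-0.033,-0.17,0,-1,-0.1,-0.05,-0.17,0,-1,-0.135,-0.068,-0.17,0,-1,-0.158,-0.08,-0.17,0,-1,-0.158,-0.08,-0.17,0,-1])

```text
clock: 33.55
ee_pos: [503.8, -88.2, 239.8]
eef_rot: [-180.0, 0.1, 93.5]
ft_force: [0.5, 0.3, 1.5]
gripper_width: 0.2
gripper_force: 0.0
```

```bash
cat >> h.py <<'E'
def cc(P):
    R=Ro.from_euler('z',p0[2]).as_matrix();return R.T@(np.array(P)-[p0[0],p0[1],0])
E
python3 - <<'E'
from h import *
imaging.grab_frame('wrist');imaging.grab_frame('wrist')
s=st();print(s['ee_pos'],s['eef_rot'],cc(s['ee_pos']))
cv2.imwrite('pics/w8.png',imaging.grab_frame('wrist'))
E
```

```text
[505.35500762 -84.82060028 239.69744569] [ 1.79964934e+02 -4.58517421e-02  9.36906235e+01] [-185.24265457   29.6673608   239.69744569]
```

View pics/w8.png

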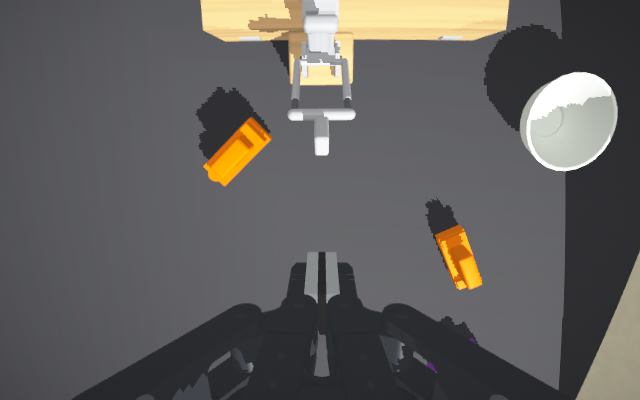

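Emit:
send_rows(plan=[0,0,0.035,0,-1,0,0,0.07,0,-1,0,0,0.095,0,-1,0,0,0.098,0,-1,0.01,0,0.098,0,-1,0.022,0,0.098,0,-1,0.034,0,0.098,0,-1,0.046,0,0.096,0,-1,0.058,0,0.092,0,-1,0.07,0,0.088,0,-1])

```text
clock: 34.53
ee_pos: [501.3, -12.9, 153.3]
eef_rot: [179.9, -0.0, 93.8]
ft_force: [-0.2, 0.3, 0.3]
gripper_width: -0.2
gripper_force: 0.1
```

Run:
```python
from h import *
s=st();print(s['ft_force'],cc(s['ee_pos']))
```

```text
[-0.23218854  0.27731443  0.31327979] [-113.25758492   28.90713544  153.26429521]
```

Emit:
send_rows(plan=[0.008,0,0,0,-1,0.016,0,0,0,-1,0.024,0,-0.001,0,-1,0.032,0,-0.002,0,-1,0.04,0,-0.003,0,-1,0.046,0,-0.005,0,-1,0.046,0,-0.005,0,-1])

```text
clock: 35.12
ee_pos: [497.9, 32.3, 156.9]
eef_rot: [180.0, -0.0, 93.8]
ft_force: [1.0, 0.2, -0.1]
gripper_width: 0.0
gripper_force: 0.0
```

Emit:
send_rows(plan=[-0.03,0,-0.02,0,-1,-0.06,0,-0.04,0,-1,-0.1,0,-0.07,0,-1,-0.11,0,-0.07,0,-1,-0.11,0,-0.07,0,-1,-0.11,0,-0.07,0,-1])

```text
clock: 35.62
ee_pos: [505.2, -79.5, 226.8]
eef_rot: [180.0, -0.0, 93.6]
ft_force: [-0.9, 0.4, -0.9]
gripper_width: 0.4
gripper_force: 0.0
```

Run:
```python
from h import *
imaging.grab_frame('side');s=st();print(s['ft_force'],cc(s['ee_pos']))
a=imaging.grab_frame('wrist');b=imaging.grab_frame('side');b=cv2.resize(b[130:260,240:400],None,fx=4,fy=4,interpolation=cv2.INTER_CUBIC)
cv2.imwrite('pics/m2.png',np.vstack([cv2.resize(a[:200],(640,200)),b[:400]]))
```

```text
[ 0.12308923  0.27861588 -0.53938598] [-178.95903901   29.79213467  225.9561392 ]
```

View pics/m2.png

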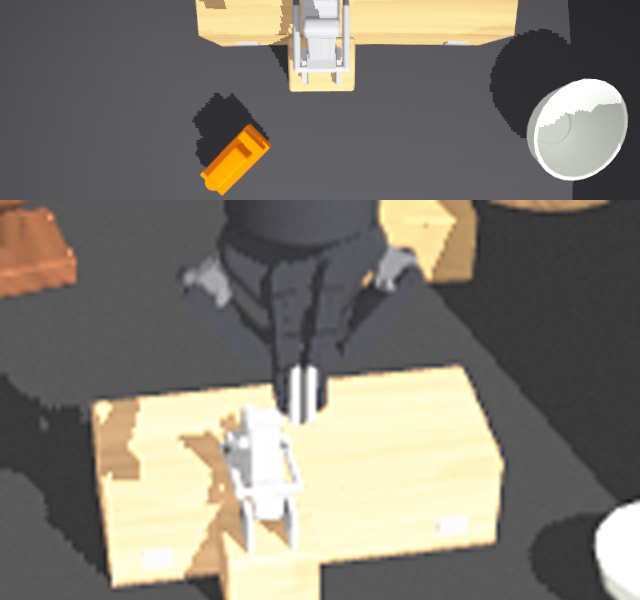

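The loop has swung over and lies on the shut lid. I move above the keeper to check where the bar sits.

Emit:
send_rows(plan=[0.036,0,0,0,-1,0.075,0,0,0,-1,0.112,0,0,0,-1,0.145,0,0,0,-1,0.164,0,0,0,-1,0.164,0,0,0,-1,0.164,0,0,0,-1,0.164,0,0,0,-1])

```text
clock: 36.43
ee_pos: [493.9, 85.1, 226.0]
eef_rot: [-179.9, 0.0, 93.8]
ft_force: [-0.2, -0.4, -0.3]
gripper_width: -0.4
gripper_force: 0.0
```

Run:
```python
from h import *
imaging.grab_frame('side');s=st();print(cc(s['ee_pos']),s['eef_rot']);c=cam('wrist')
a=imaging.grab_frame('wrist');P=[C(-35,30,79.5),C(-22,30,79.5),C(-35,18,90),C(-35,42,90),C(-22,10,80),C(-22,50,80)]
w=w2px(c,P);print(w.round().tolist())
u,v=w[1].astype(int);cv2.imwrite('pics/w9.png',cv2.resize(a[max(0,v-75):v+75,u-100:u+100],None,fx=4,fy=4,interpolation=cv2.INTER_CUBIC));print(u-100,max(0,v-75))
```

```text
[-15.4880258   29.58398618 226.12968898] [-1.79950012e+02  2.90971233e-02  9.37604171e+01]
[[320.0, 206.0], [320.0, 193.0], [333.0, 210.0], [306.0, 210.0], [342.0, 193.0], [298.0, 193.0]]
219 117
```

View pics/w9.png

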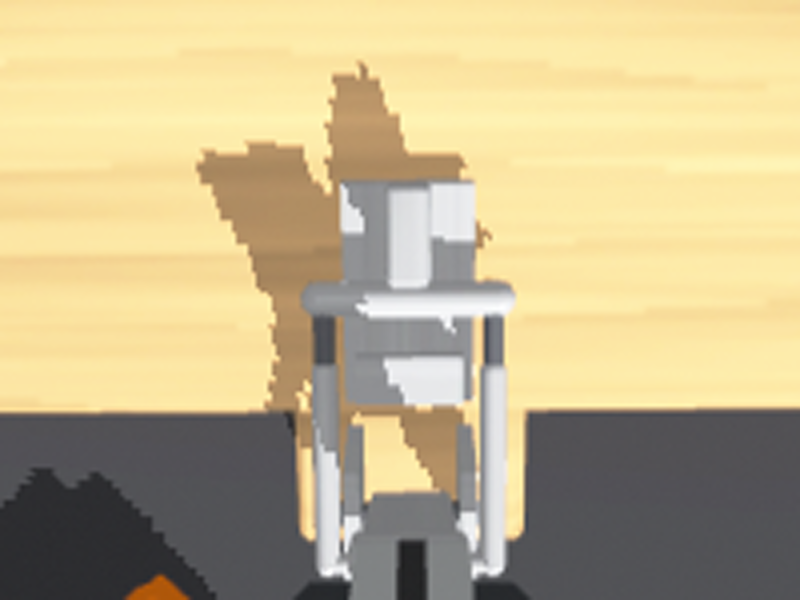

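The bar lies beyond the keeper post, at (405,298) in the crop, or case x of about -21. Now I lower behind the lever and press it over.

Emit:
send_rows(plan=[0,0,0.035,0,-1,0,0,0.07,0,-1,0,0,0.095,0,-1,0,0,0.103,0,-1,0,0,0.103,0,-1,-0.012,0,0.103,0,-1,-0.021,0,0.103,0,-1,-0.034,0,0.099,0,-1,-0.049,0,0.093,0,-1,-0.049,0,0.093,0,-1])

```text
clock: 37.37
ee_pos: [499.7, 33.3, 137.2]
eef_rot: [179.6, 0.1, 93.6]
ft_force: [-0.5, -0.2, 0.4]
gripper_width: -0.0
gripper_force: 0.0
```

Run:
```python
from h import *
s=st();print(s['ft_force'],cc(s['ee_pos']),s['eef_rot'])
```

```text
[-0.5354351  -0.17505927  0.44347067] [-66.96465632  27.39715704 137.16482194] [1.79637724e+02 1.11030750e-01 9.35972587e+01]
```

Emit:
send_rows(plan=[-0.008,-0.001,0,0,-1,-0.016,-0.001,0.001,0,-1,-0.025,-0.001,0.004,0,-1,-0.033,-0.001,0.007,0,-1,-0.04,-0.001,0.011,0,-1,-0.0455,-0.001,0.0155,0,-1,-0.051,-0.001,0.021,0,-1,-0.055,-0.001,0.027,0,-1,-0.059,-0.001,0.033,0,-1,-0.061,-0.001,0.0375,0,-1])

```text
clock: 38.2
ee_pos: [499.9, -25.6, 94.8]
eef_rot: [-179.9, 0.0, 93.8]
ft_force: [0.7, -0.2, 1.1]
gripper_width: 0.3
gripper_force: 0.7
```

Run:
```python
from h import *
s=st();print(s['ft_force'],cc(s['ee_pos']),s['eef_rot'])
```

```text
[ 0.65196462 -0.18623148  1.12632455] [-125.7715368    31.09894466   94.83050774] [-1.79891773e+02  3.34548717e-02  9.37579867e+01]
```

Emit:
send_rows(plan=[-0.0015,0,0.004,0,-1,-0.0025,0,0.008,0,-1,-0.003,0,0.012,0,-1,-0.004,0,0.016,0,-1,-0.004,0,0.0175,0,-1,-0.004,0,0.019,0,-1,-0.004,0,0.019,0,-1])

```text
clock: 38.78
ee_pos: [500.3, -28.6, 78.8]
eef_rot: [-179.9, 0.0, 93.8]
ft_force: [-5.0, 0.9, 10.0]
gripper_width: -0.0
gripper_force: 5.1
```

Run:
```python
from h import *
s=st();print(s['ft_force'],cc(s['ee_pos']),s['eef_rot'])
```

```text
[-4.97716758  0.92139391 10.04350138] [-128.85150749   30.93277196   78.83754384] [-1.79940164e+02  7.00519532e-04  9.37963218e+01]
```

Emit:
send_rows(plan=[0,0,-0.03,0,-1,0,0,-0.07,0,-1,0,0,-0.11,0,-1,-0.02,0,-0.14,0,-1,-0.03,0,-0.15,0,-1,-0.03,0,-0.15,0,-1,-0.03,0,-0.15,0,-1])

```text
clock: 39.37
ee_pos: [502.5, -58.8, 226.3]
eef_rot: [-180.0, -0.0, 93.7]
ft_force: [-0.6, -0.2, -0.8]
gripper_width: -0.1
gripper_force: 0.0
```

Run:
```python
from h import *
imaging.grab_frame('side');s=st();print(s['clock'],cc(s['ee_pos']));c=cam('wrist')
a=imaging.grab_frame('wrist');b=imaging.grab_frame('side')
print(w2px(c,[C(-35,30,79.5),C(-145,30,78),C(-35,10,80),C(-35,50,80)]).round().tolist())
x=cv2.resize(a[:150,200:440],None,fx=3,fy=3)[:290,:640];y=cv2.resize(b[150:230,250:410],None,fx=4,fy=4,interpolation=cv2.INTER_CUBIC)[:310]
cv2.imwrite('pics/m3.png',np.vstack([x,y]))
```

```text
39.4167 [-158.51837522   31.3815462   224.85707114]
[[322.0, 36.0], [322.0, 172.0], [348.0, 36.0], [297.0, 36.0]]
```

View pics/m3.png

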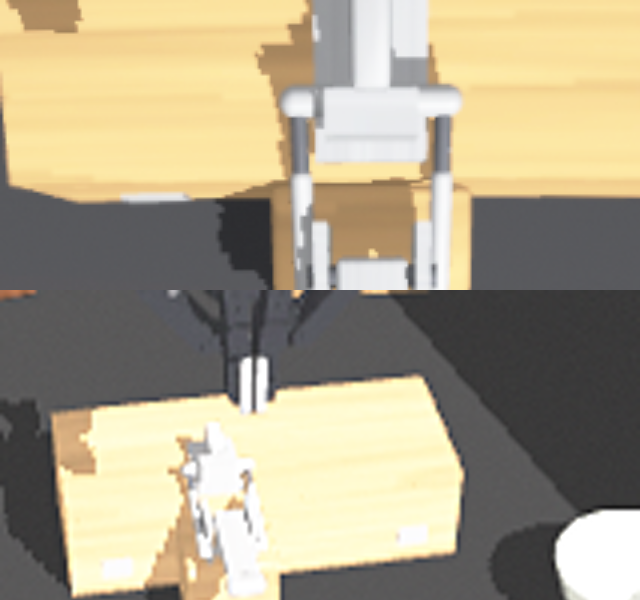

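The bar sits under the keeper's lip and the lever lies level, away from the lid. The arm is touching nothing, so I hand in.

```bash
python3 -c "
from h import *
print(job.hand_in())"
```

```text
the job is handed in; nothing more can be done
None
```

The job is handed in after about 39 s of the 210 s: key wound to its stop, all four wagons in their lanes, lid shut, loop under the keeper's lip and lever pressed down level. No verdict came back.

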